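# Lay out the prize tray on the games cart

## Task

Lay out the prize display for tonight's game: stand the token tin in the centre of the dice tray, and put the round gem in the tray to the left of the tin and the square gem to its right (as the robot sees it), each midway between the tin and that end wall on the tray's long centre line; the oblong gem goes flat on top of the tin, in the middle of its lid. Park the mallet on top of the stack of two clear organizers, centred and lying along the stack's long way. Do not shift or knock over the two pawns and the sand timer.

Things in the scene. Friction and masses are not known exactly. Their poses are not given: they have to be found in the camera images.
- tin: Round closed steel token tin, 60 mm diameter, 40 mm tall, flat lid, about 120 g, loose, standing on the cart. Origin at the centre of its underside, z up.
- gem_round: Round glass gem, 38 mm diameter, 18 mm tall; its side is upright to 12 mm, then slopes in to a flat top 24 mm across. About 45 g, loose. Green glass like the other two gems; origin at the centre of its underside, z up.
- gem_square: Square glass gem, 34 x 34 mm with upright sides to 13 mm and a smaller 22 mm square step on top, 18 mm tall in all. About 42 g, loose; x and y square to its sides. Green glass like the other two gems; origin at the centre of its underside, z up.
- gem_oblong: Oblong glass gem, 54 mm long (its x) by 24 mm wide (its y), upright sides to 13 mm and a smaller 42 x 12 mm step on top, 18 mm tall in all. About 42 g, loose. Green glass like the other two gems; origin at the centre of its underside, z up.
- mallet: Loose red wooden croquet mallet, 60 g, lying level on head and pommel, 170 mm long along its x. Origin at mid length, at the level it lies on; z up. Round handle 12 mm thick, axis 14 mm up, bare from x = -71 to +57 mm. Head at +x end: cylinder 28 mm in diameter, 60 mm long, along y, axis at x = +71 mm. Pommel at -x end: disc 28 mm in diameter, 14 mm thick.
- tray: Open bamboo dice tray with a grey felt floor, fixed. Outside 146 mm (x) by 236 mm (y, its long way) by 22 mm tall, walls 8 mm, inside 130 x 220 mm; inner floor 6 mm above the cart top. Origin at the centre of its underside; x points roughly away from the robot, +y is its left end and -y its right end as the robot sees it.
- stack: Two clear plastic compartment organizers with shut lids, one on the other, fixed: 130 mm (x) by 210 mm (y, its long way) by 64 mm tall in all, flat top. Not the taller stack of four at the far edge. Origin at the centre of the underside, x roughly away from the robot, z up.
- pawn_a: Small wooden pawn, 22 mm diameter, 41 mm tall, standing loose between the starting places on the robot's left. A bystander. Origin at the centre of its underside.
- pawn_b: The same kind of wooden pawn, standing loose between the starting places on the robot's right. A bystander. Origin at the centre of its underside.
- timer: Small sand timer with dark wooden ends, 28 mm diameter, 55 mm tall, standing loose at the far left of the robot. A bystander. Origin at the centre of its underside.
Things that resemble listed ones, but are neither listed nor needed, are in the scene too. Leave any blue or yellow look-alike of the gem_square alone.

How it is judged (in metres and radians):
At the end, for the whole second after the job is handed in: Tin on the tray's centre (12 mm each axis); round gem on the floor 70 mm to its left, square gem 70 mm right, on the long centre line (15 mm each axis); oblong gem flat on the tin (12 mm); mallet on the stack, centred (15 mm each axis), along it (0.2 rad); all upright, at rest (x of tin in the frame of tray between -0.012 and 0.012 m and y of tin in the frame of tray between -0.012 and 0.012 m and z of tin in the frame of tray between 0 and 0.012 m and x of gem_round in the frame of tray between -0.015 and 0.015 m and y of gem_round in the frame of tray between 0.055 and 0.085 m and z of gem_round in the frame of tray between 0 and 0.012 m and x of gem_square in the frame of tray between -0.015 and 0.015 m and y of gem_square in the frame of tray between -0.085 and -0.055 m and z of gem_square in the frame of tray between 0 and 0.012 m and horizontal distance between gem_oblong and tin below 0.012 m and z of gem_oblong in the frame of tin between 0.034 and 0.046 m and x of mallet in the frame of stack between -0.015 and 0.015 m and y of mallet in the frame of stack between -0.015 and 0.015 m and z of mallet in the frame of stack between 0.058 and 0.07 m and angle between the x axis of mallet and the y axis of stack, either way round below 0.2 rad and angle between each of tin, gem_round, gem_square, gem_oblong, mallet's own z axis and vertical below 0.12 rad and linear speed of each of tin, gem_round, gem_square, gem_oblong, mallet below 0.02 m/s); the robot touches nothing.
It fails at once if a pawn or the sand timer is shifted by more than 20 mm or knocked over (distance of any of pawn_a, pawn_b, timer from where it was at the start of the episode above 0.02 m or angle between any of pawn_a, pawn_b, timer's own z axis and vertical above 0.5 rad).
It also fails if it takes over 120 s, if anything falls off the work surface, if the arm or the gripper's body presses on something with over 40 N, if the wrist force passes 120 N, or if a joint passes its speed limit or range.

## Robot

A 6-joint arm with a two-finger parallel gripper is mounted at the origin on the work surface. World frame = base frame: x ahead of the robot, y to its left, z up, the work surface at z = 0. Lengths are in mm, angles in rad, forces in N, time in s.
With the tool pointing down it reaches from about 275 to 750 mm from the base axis. Payload 10.2 kg.
Tool frame: the origin (TCP) lies between the finger pads; the fingertips stand 22 mm ahead of it and the grasp point (between the pads) lies 3 mm ahead of it (ctrl.nose_length is the distance from the TCP to the fingertips, in mm); y points along the fingers, z is the direction in which the jaws open and shut, and the axes are right-handed (so a half turn about y gives the same grasp; the last joint's range is limited). The gripper opens to 85 mm and grips with 20 to 120 N. Pads are 22 mm wide; open, the fingers measure 114 mm over their backs; the gripper's body (76 mm by 85 mm) begins 54 mm behind the grasp point. The pads swing forward as they close: fully open they stand 13 mm farther back than shut.
Start: joints at [-0.223, 0.313, 1.498, -0, 1.331, -0.223], TCP at [525.006, -0.014, 253.294] pointing down, gripper open.
Joint ranges: [-2.94, 2.94], [-0.97, 2.17], [0.19, 2.56], [-1.23, 4.37], [0.02, 3.11], [-2.88, 2.88]. Speed limits (rad/s): [2.39, 2.39, 3.01, 3.14, 3.14, 3.14].

## Interface

Orientations are given as a unit quaternion [w, x, y, z].
In Python, from rig import ctrl, eyes, models gives the robot as it stands.
- The arm moves only by the shell command python3 -m crank 'ROWS' [FORCE]. ROWS is JSON, a list of rows, each an object with "dp": the shift along the tool's x, y, z in mm, a list of three; "roll": the turn about the tool's y in rad; "gripper": the closure in counts, from 0 (fully open) to 255 (shut). A call has 1 to 10 rows; each row is the pose to reach, as a shift and turn from the pose commanded when the call began, along the tool's axes at that moment; what a row does not reach only later rows make up. A row lasts 1/12 s, in which the tool goes at most 41.7 mm and 7.16 degrees, less where a joint would pass 70% of its speed; a pose out of reach is approached as far as the arm can. A call with a gripper value outside its range is refused whole. The fingers move at their own pace and stop on an object; FORCE is the grip in N (left out, the last holds). Time passes only in rows, so rows that repeat a pose let the fingers close. It gives the time, the measured TCP pose, the force and the opening at its end, in the units of the state.
- ctrl.sense(): the state, without advancing time (a new reading comes with each control period).
- eyes.capture(name): name is "scene" or "side" or "wrist"; returns a dict with "color" (384x512x3 uint8, red, green, blue), "fx", "fy", "cx", "cy" (pixels), "R" (3x3) and "t" (3): a world point X has camera coordinates R X + t. Camera axes: x right, y down, z forward; pixel columns grow to the right and rows downward; lengths in mm; the calibration is good to about 2 mm. A picture is of the moment at which its call begins. There is no depth.
- ctrl.finish_job(): hands the job in, once; it reports no verdict.
Trained networks look in a picture, given as the dict that the camera call returned (one of the last four; its "shot" number tells which), for a name from the list of things; names that differ only in an ending like _2 or _b are one class to them, and where a whole thing is asked for, a point or a joint stands for the part that bears it (a point fixed in the world has none). Each returns a list of dicts, best first, with "confidence" (0 to 1); they miss things now and then, are a little off and sometimes report something else, mostly with a low value. They report only what shows in the picture. A call takes as long as a camera call. They do not tell look-alikes from the thing itself.
- models.spot_in(picture, label): "extent" ([centre column, centre row, width, height] in pixels, round what is visible of it).
- models.spot_point(picture, label): "centre" ([column, row] in pixels: a listed point, or the origin of a listed thing).
The state is a dict: "time_s": time; "joints": joint angles; "dq": joint speeds; "tau": joint torques, N m; "eef_pos": TCP position; "ee_rot": TCP orientation; "force": force on the tool from outside, world axes, zero at the start; "wrist_torque": the same for the moment, N m; "grip_width": opening from 0.0 (shut) to 1.0 (fully open).
Only numpy, scipy, OpenCV 4.12 (cv2) and the standard library are available. Lean on these libraries where they do the work, as an engineer would, in place of code of your own. Each camera call takes 0.05 s, during which the arm holds its last target. There are 200 camera calls.

## Working session

There is one attempt and no reset: what is moved stays moved. The work goes in short steps, Python scripts to look and compute and a shell command to move; the robot and the scene stay as the last step left them, time stands still between calls to the robot, and variables do not carry over. Pictures are saved under pics/ and viewed, about 12 in all and at most 16, crops included, and the job is handed in when it is done.

```bash
ls; mkdir -p pics; cat > h.py <<'E'
import numpy as np, cv2
from rig import ctrl, eyes, models
def ray(p,uv):
    R=np.array(p["R"]);t=np.array(p["t"])
    d=R.T@np.array([(uv[0]-p["cx"])/p["fx"],(uv[1]-p["cy"])/p["fy"],1.]); return -R.T@t,d
def at(p,uv,z):
    c,d=ray(p,uv); return c+d*(z-c[2])/d[2]
def proj(p,X):
    c=np.array(p["R"])@np.array(X,float)+np.array(p["t"]); return [p["fx"]*c[0]/c[2]+p["cx"],p["fy"]*c[1]/c[2]+p["cy"]]
def save(p,n,s=1.5): cv2.imwrite(f"pics/{n}.png",cv2.resize(p["color"][:,:,::-1],None,fx=s,fy=s,interpolation=cv2.INTER_CUBIC))
E
python3 - <<'E'
from h import *
s=ctrl.sense(); print(s["eef_pos"],s["ee_rot"],s["force"],s["grip_width"])
for n in ["scene","side","wrist"]:
    p=eyes.capture(n); save(p,n+"0"); c,_=ray(p,(256,192)); print(n,c.round())
    for l in ["tin","gem_round","gem_square","gem_oblong","mallet","tray","stack","pawn_a","timer"]:
        for r in models.spot_point(p,l)[:4]:
            z=6 if False else 0
            print(n,l,round(r["confidence"],2),np.round(r["centre"]),at(p,r["centre"],z).round()[:2])
E
```

```text
pics
[5.24777606e+02 4.00566620e-02 2.52757479e+02] [ 0.49975772 -0.50023547  0.50037466 -0.49963176] [ 0.27624545  0.85508563 -0.65292743] 1.0019179213922174
scene [ 871. -500.  790.]
scene tin 0.61 [100. 308.] [ 379. -281.]
scene gem_round 0.79 [223. 201.] [416.  69.]
scene gem_square 0.71 [216. 150.] [298. 203.]
scene gem_square 0.61 [234. 126.] [282. 308.]
scene gem_square 0.56 [287. 150.] [452. 300.]
scene gem_square 0.39 [254. 140.] [360. 289.]
scene gem_oblong 0.88 [188. 245.] [426. -74.]
scene mallet 0.69 [276. 248.] [586.  19.]
scene mallet 0.51 [100. 304.] [ 372. -274.]
scene tray 0.94 [197. 345.] [ 578. -240.]
scene tray 0.55 [150. 266.] [ 394. -157.]
scene stack 0.62 [324. 182.] [584. 245.]
scene pawn_a 0.69 [150. 267.] [ 396. -158.]
scene pawn_a 0.62 [237. 171.] [388. 168.]
scene timer 0.67 [101. 307.] [ 378. -278.]
scene timer 0.51 [306. 126.] [447. 407.]
side [336. 855. 530.]
side tin 0.89 [306. 138.] [ 378. -264.]
side gem_round 0.73 [233. 301.] [450. 396.]
side gem_round 0.46 [277. 197.] [420.  71.]
side gem_square 0.83 [240. 265.] [457. 309.]
side gem_square 0.82 [292. 264.] [361. 290.]
side gem_square 0.8 [326. 238.] [300. 198.]
side gem_square 0.68 [332. 276.] [287. 305.]
side gem_oblong 0.69 [284. 166.] [423. -78.]
side mallet 0.62 [219. 177.] [577.  10.]
side tray 0.93 [241. 136.] [ 570. -233.]
side tray 0.46 [296. 156.] [ 395. -142.]
side stack 0.71 [185. 235.] [586. 247.]
side pawn_a 0.66 [299. 154.] [ 390. -157.]
side pawn_a 0.44 [284. 223.] [392. 167.]
side timer 0.85 [235. 302.] [446. 399.]
side timer 0.24 [292. 263.] [362. 285.]
wrist [526.  70. 373.]
wrist tin 0.44 [160. 352.] [ 382. -278.]
wrist gem_round 0.64 [165. 100.] [418.  75.]
wrist gem_oblong 0.98 [177. 222.] [422. -75.]
wrist mallet 0.89 [303. 150.] [578.  17.]
wrist tray 0.82 [294. 324.] [ 576. -230.]
wrist pawn_a 0.93 [140.  21.] [398. 156.]
wrist pawn_a 0.63 [163. 276.] [ 396. -153.]
```

View pics/scene0.png

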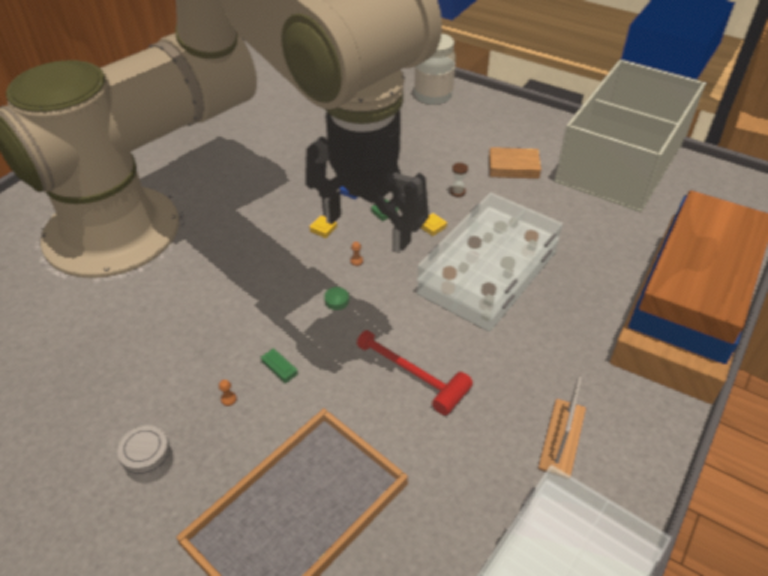

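View pics/wrist0.png

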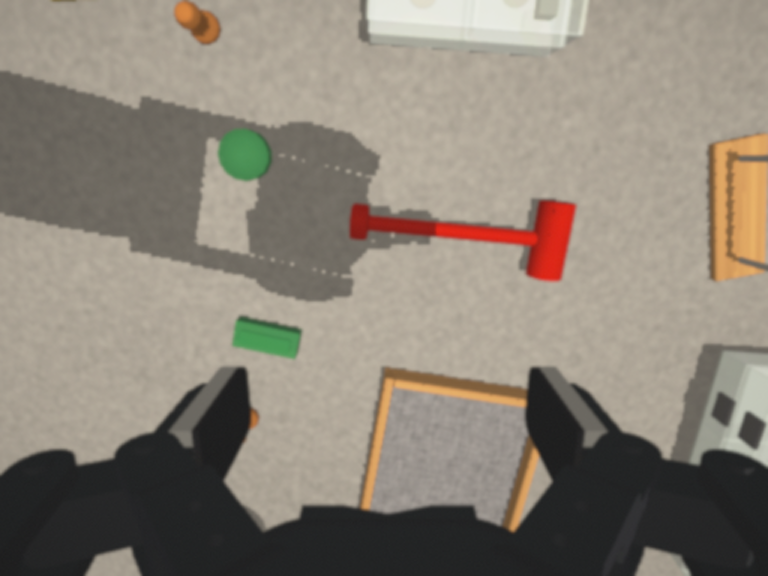

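View pics/side0.png

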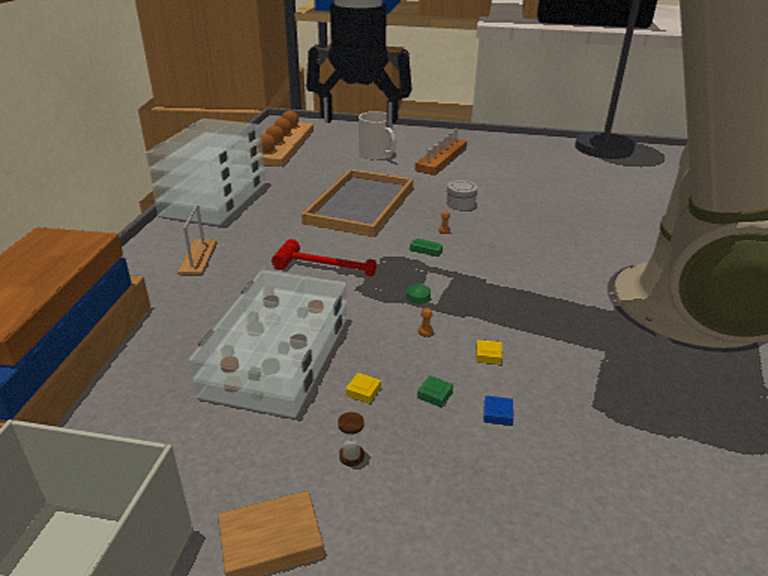

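The pictures show the round gem at wrist0 (245,153) and the oblong at (267,338). The mallet lies along about +x from (360,222) to (550,240), with its head far from the robot. The green square is at side0 (435,390), with yellow and blue look-alikes round it. Next I'll measure the angles and move to view the tin and tray.

```bash
cat >> h.py <<'E'
def blobs(p,col,zc=9,amin=60):
    h=cv2.cvtColor(p["color"],cv2.COLOR_RGB2HSV)
    m=cv2.inRange(h,(45,90,30),(85,255,255)) if col=="g" else cv2.inRange(h,(0,150,50),(5,255,255))|cv2.inRange(h,(174,150,50),(180,255,255))
    n,l,st,ce=cv2.connectedComponentsWithStats(m)
    out=[]
    for i in range(1,n):
        if st[i,4]<amin: continue
        v,u=np.nonzero(l==i)
        P=np.array([at(p,(a,b),zc)[:2] for a,b in zip(u,v)]).astype(np.float32)
        (c,s,a)=cv2.minAreaRect(P); out.append((ce[i].round(),P.mean(0).round(1),np.round(c,1),np.round(s,1),round(a,1),st[i,4]))
    return out
E
python3 - <<'E'
from h import *
print(ctrl.nose_length)
for n in ["scene","side","wrist"]:
    p=eyes.capture(n)
    for c in "gr":
        for b in blobs(p,c,9 if c=="g" else 14): print(n,c,*b)
E
python3 -m crank '[{"dp":[33,0,-4],"roll":0,"gripper":0},{"dp":[66,0,-8],"roll":0,"gripper":0},{"dp":[99,0,-12],"roll":0,"gripper":0},{"dp":[132,0,-16],"roll":0,"gripper":0},{"dp":[165,0,-20],"roll":0,"gripper":0},{"dp":[198,0,-24],"roll":0,"gripper":0},{"dp":[231,0,-28],"roll":0,"gripper":0},{"dp":[264,0,-32],"roll":0,"gripper":0},{"dp":[297,0,-36],"roll":0,"gripper":0},{"dp":[330,0,-45],"roll":0,"gripper":0}]' 40
python3 - <<'E'
from h import *
p=eyes.capture("wrist"); save(p,"wrist1"); print(ctrl.sense()["eef_pos"])
for l,z in [("tin",0),("tray",0),("gem_oblong",0),("pawn_b",0)]:
  for r in models.spot_point(p,l)[:2]: print(l,r["confidence"],np.round(r["centre"]),at(p,r["centre"],z).round(1))
  for r in models.spot_in(p,l)[:1]: print(l,np.round(r["extent"]))
E
```

```text
22.0
scene g [224. 197.] [417.2  71.6] [417.4  71.8] [27.8 27.9] 32.4 109
scene g [185. 243.] [423.7 -76.6] [423.6 -76.6] [21.  50.8] 76.8 194
scene r [285. 252.] [609.9  11.7] [579.3  15.4] [ 70.1 171.5] 84.7 684
side g [284. 164.] [421.9 -71.2] [421.8 -71.9] [46.  58.1] 78.0 178
side g [279. 196.] [415.7  77.2] [415.9  76.6] [35.1 54.8] 8.5 177
side g [290. 260.] [366.4 288.8] [366.5 288.4] [44.9 37.5] 71.0 319
side r [211. 172.] [595.7  15.2] [584.   26.6] [ 95.3 183.9] 75.1 511
wrist g [163. 103.] [417.8  72. ] [418.   71.8] [37.3 35.2] 7.6 875
wrist g [177. 225.] [423.6 -75.1] [423.8 -75.2] [24.9 52.3] 77.2 766
wrist r [327. 156.] [605.3  12.5] [580.9  13.4] [ 61.1 168.9] 84.8 2458
time_s: 2.48
eef_pos: [479.9, -331.6, 253.2]
ee_rot: [0.5, -0.5, 0.5, -0.5]
force: [0.9, -0.2, 0.2]
grip_width: 0.997
[ 477.72952457 -336.86297989  252.74494312]
tin 0.63 [170. 122.] [ 377.3 -281.8    0. ]
tin [164. 122.  59.  57.]
tray 0.98 [344.  79.] [ 576.4 -234.2    0. ]
tray [351.  97. 175. 194.]
pawn_b [182.   6.  24.  12.]
```

View pics/wrist1.png

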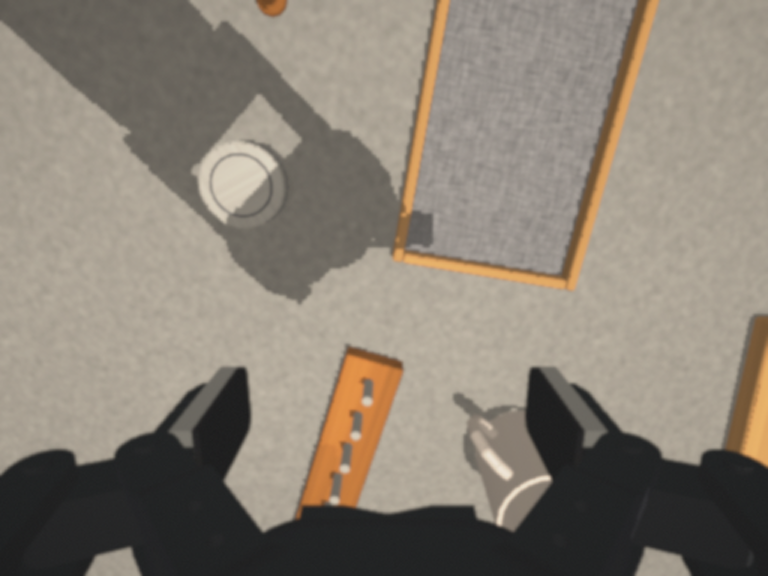

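The tin lid is at about (241,183) and the tray's near-end rim corners are at (398,258) and (573,288). A mug and a peg rack stand beyond. The arm was still settling in that shot, so I'll re-measure at rest.

```bash
python3 - <<'E'
from h import *
p=eyes.capture("wrist"); print(ctrl.sense()["eef_pos"])
g=cv2.cvtColor(p["color"],cv2.COLOR_RGB2HSV)
# tin lid
c=cv2.HoughCircles(cv2.medianBlur(p["color"][:,:,1],3),cv2.HOUGH_GRADIENT,1,40,param1=80,param2=15,minRadius=17,maxRadius=36)
for x in (c[0][:4] if c is not None else []): print("circ",x,at(p,x[:2],40).round(1), (at(p,x[:2]+[x[2],0],40)-at(p,x[:2],40))[0].round(1))
for r in models.spot_point(p,"tin")[:1]+models.spot_point(p,"tray")[:1]: print(np.round(r["centre"],1),at(p,r["centre"],0).round(1))
# tray floor mask via bamboo colour in tray region
m=cv2.inRange(g,(8,90,90),(24,255,255)); n,l,st,_=cv2.connectedComponentsWithStats(m)
for i in range(1,n):
    if st[i,4]>300: 
        v,u=np.nonzero(l==i); hull=cv2.convexHull(np.c_[u,v].astype(np.int32)); q=cv2.approxPolyDP(hull,4,True)[:,0]
        print("wood",st[i],[ (tuple(a.tolist()),at(p,a,22)[:2].round(1).tolist()) for a in q])
cv2.imwrite("pics/w2.png",p["color"][:,:,::-1])
s=eyes.capture("scene")
print([at(s,np.array(a)/1.5,22)[:2].round(1).tolist() for a in [(324,411),(406,479),(181,538)]])
E
```

```text
[ 480.36024669 -329.21116945  253.49652419]
circ [158.5 123.5  20.4] [ 376.2 -278.4   40. ] 21.4
circ [351.5 291.5  33.2] [ 595.2 -479.3   40. ] 40.7
circ [363.5 352.5  30.1] [ 618.6 -570.5   40. ] 39.3
circ [141.5 278.5  25.2] [ 339.6 -461.8   40. ] 30.5
[169.7 122.3] [ 376.8 -279.4    0. ]
[340.9  81.6] [ 574.1 -234.1    0. ]
wood [ 261    0  179  196 4782] [((439, 0), [660.5, -158.8]), ((381, 195), [625.2, -361.3]), ((262, 175), [485.0, -337.4]), ((291, 0), [513.1, -159.0])]
wood [ 483  213   29   99 1803] [((511, 311), [814.1, -520.3]), ((483, 298), [773.2, -500.6]), ((504, 213), [774.7, -383.5]), ((511, 213), [783.1, -383.5])]
wood [ 197  233   71  113 3673] [((266, 243), [490.4, -423.1]), ((237, 337), [452.2, -562.1]), ((197, 345), [397.3, -575.3]), ((231, 234), [447.5, -411.2])]
[[528.7, -111.6], [667.9, -136.8], [492.2, -336.2]]
```

Tray centre is about (575,-234) with yaw about -0.16 rad, and the tin is at (376.5,-279). I'll grip the tin high so the fingers clear the tray walls.

```bash
python3 -m crank '[{"dp":[-20,30,-35],"roll":0,"gripper":0},{"dp":[-40,60,-70],"roll":0,"gripper":0},{"dp":[-51,90,-103.5],"roll":0,"gripper":0},{"dp":[-51,120,-103.5],"roll":0,"gripper":0},{"dp":[-51,150,-103.5],"roll":0,"gripper":0},{"dp":[-51,175,-103.5],"roll":0,"gripper":0},{"dp":[-51,200,-103.5],"roll":0,"gripper":0},{"dp":[-51,216,-103.5],"roll":0,"gripper":0},{"dp":[-51,216,-103.5],"roll":0,"gripper":0},{"dp":[-51,216,-103.5],"roll":0,"gripper":0}]' 40
python3 -m crank '[{"dp":[0,0,0],"roll":0,"gripper":255},{"dp":[0,0,0],"roll":0,"gripper":255},{"dp":[0,0,0],"roll":0,"gripper":255},{"dp":[0,0,0],"roll":0,"gripper":255},{"dp":[0,0,0],"roll":0,"gripper":255},{"dp":[0,0,0],"roll":0,"gripper":255},{"dp":[0,0,0],"roll":0,"gripper":255},{"dp":[0,0,0],"roll":0,"gripper":255}]' 40
```

```text
time_s: 3.97
eef_pos: [376.5, -278.9, 37.3]
ee_rot: [0.5, -0.5, 0.5, -0.5]
force: [0.0, 0.0, 1.4]
grip_width: 1.0
time_s: 4.63
eef_pos: [377.0, -279.5, 38.9]
ee_rot: [-0.5, 0.5, -0.499, 0.501]
force: [-1.5, 1.8, 10.3]
grip_width: 0.673
```

```bash
python3 -m crank '[{"dp":[0,-30,0],"roll":0,"gripper":255},{"dp":[0,-60,0],"roll":0,"gripper":255},{"dp":[-8,-63,33],"roll":0,"gripper":255},{"dp":[-16,-63,66],"roll":0,"gripper":255},{"dp":[-24,-63,99],"roll":0,"gripper":255},{"dp":[-32,-63,132],"roll":0,"gripper":255},{"dp":[-40,-63,165],"roll":0,"gripper":255},{"dp":[-45,-63,190],"roll":0,"gripper":255},{"dp":[-45,-63,198.5],"roll":0,"gripper":255},{"dp":[-45,-63,198.5],"roll":0,"gripper":255}]'
python3 - <<'E'
from h import *
p=eyes.capture("wrist"); save(p,"w3"); s=ctrl.sense(); print(s["eef_pos"],s["force"],s["grip_width"])
g=cv2.cvtColor(p["color"],cv2.COLOR_RGB2HSV)
m=cv2.inRange(g,(8,90,90),(24,255,255)); n,l,st,_=cv2.connectedComponentsWithStats(m)
for i in range(1,n):
    if st[i,4]>300: 
        v,u=np.nonzero(l==i); q=cv2.approxPolyDP(cv2.convexHull(np.c_[u,v].astype(np.int32)),4,True)[:,0]
        print("wood",st[i],[ (tuple(a.tolist()),at(p,a,22)[:2].round(1).tolist()) for a in q])
for r in models.spot_point(p,"tray")[:1]: print(np.round(r["centre"],1),at(p,r["centre"],0).round(1))
E
```

```text
time_s: 5.47
eef_pos: [576.6, -233.4, 100.7]
ee_rot: [0.501, -0.5, 0.499, -0.5]
force: [0.3, -0.2, -1.2]
grip_width: 0.672
[ 575.30953597 -233.6841675   100.54257461] [ 0.23524047  0.01180118 -0.40526913] 0.673808562967297
wood [  143     2   266   275 12559] [((408, 48), [664.4, -131.5]), ((351, 251), [642.1, -262.0]), ((143, 275), [494.5, -281.1]), ((165, 2), [524.3, -108.0])]
wood [313 297  20  50 542] [((324, 297), [625.4, -299.1]), ((332, 320), [632.7, -319.0]), ((323, 346), [627.3, -342.7]), ((318, 346), [623.4, -342.7]), ((313, 334), [619.0, -331.6])]
wood [188 326  88  22 675] [((275, 339), [590.1, -336.2]), ((195, 347), [528.4, -343.8]), ((188, 326), [524.1, -324.5])]
```

View pics/w3.png

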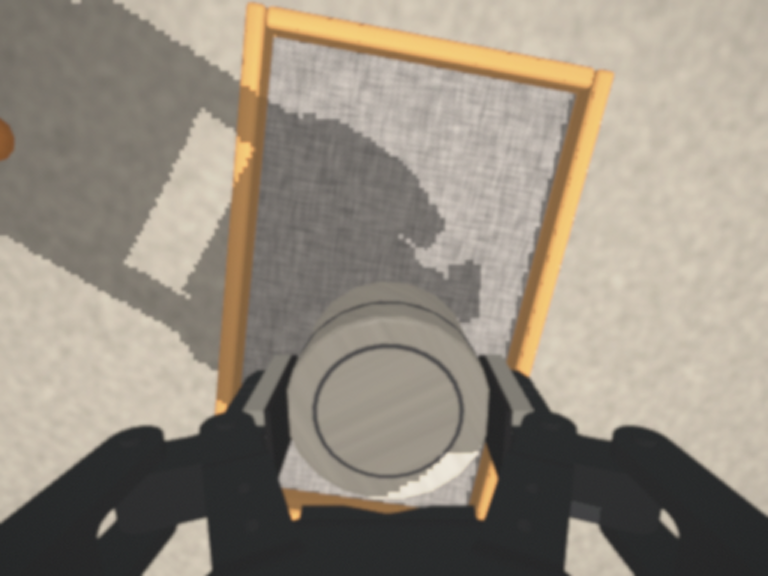

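The tray shows rim corners at (250,3) and (611,70), which puts the centre at about (575.5,-235). The tin is held squarely. Lower and release.

```bash
python3 -m crank '[{"dp":[1,20,0.5],"roll":0,"gripper":255},{"dp":[1,40,0.5],"roll":0,"gripper":255},{"dp":[1,50,0.5],"roll":0,"gripper":255},{"dp":[1,55,0.5],"roll":0,"gripper":255},{"dp":[1,56,0.5],"roll":0,"gripper":255},{"dp":[1,56,0.5],"roll":0,"gripper":255}]'
python3 -m crank '[{"dp":[0,0,0],"roll":0,"gripper":30},{"dp":[0,0,0],"roll":0,"gripper":30},{"dp":[0,0,0],"roll":0,"gripper":30},{"dp":[0,0,0],"roll":0,"gripper":30},{"dp":[0,-15,0],"roll":0,"gripper":30},{"dp":[0,-50,0],"roll":0,"gripper":30},{"dp":[0,-90,0],"roll":0,"gripper":30},{"dp":[0,-120,0],"roll":0,"gripper":0},{"dp":[0,-156,0],"roll":0,"gripper":0},{"dp":[0,-156,0],"roll":0,"gripper":0}]'
```

```text
time_s: 6.07
eef_pos: [575.3, -235.4, 45.1]
ee_rot: [-0.5, 0.5, -0.5, 0.5]
force: [0.1, -0.2, -1.1]
grip_width: 0.675
time_s: 6.9
eef_pos: [577.5, -236.1, 208.0]
ee_rot: [-0.501, 0.499, -0.496, 0.504]
force: [0.3, -1.4, 1.5]
grip_width: 1.003
```

```bash
python3 -m crank '[{"dp":[-34,10,-17.5],"roll":0,"gripper":0},{"dp":[-68,20,-35],"roll":0,"gripper":0},{"dp":[-102,30,-52.5],"roll":0,"gripper":0},{"dp":[-136,40,-70],"roll":0,"gripper":0},{"dp":[-170,50,-87.5],"roll":0,"gripper":0},{"dp":[-204,60,-105],"roll":0,"gripper":0},{"dp":[-238,70,-122.5],"roll":0,"gripper":0},{"dp":[-272,80,-140],"roll":0,"gripper":0},{"dp":[-307,100,-157.5],"roll":0,"gripper":0},{"dp":[-307,100,-157.5],"roll":0,"gripper":0}]'
python3 -m crank '[{"dp":[0,20,0],"roll":0,"gripper":0},{"dp":[0,45,0],"roll":0,"gripper":0},{"dp":[0,65,0],"roll":0,"gripper":0},{"dp":[0,78,0],"roll":0,"gripper":0},{"dp":[0,78,0],"roll":0,"gripper":0},{"dp":[0,78,0],"roll":0,"gripper":255},{"dp":[0,78,0],"roll":0,"gripper":255},{"dp":[0,78,0],"roll":0,"gripper":255},{"dp":[0,78,0],"roll":0,"gripper":255},{"dp":[0,78,0],"roll":0,"gripper":255}]' 40
python3 -m crank '[{"dp":[0,0,0],"roll":0,"gripper":255},{"dp":[0,0,0],"roll":0,"gripper":255},{"dp":[0,0,0],"roll":0,"gripper":255},{"dp":[0,0,0],"roll":0,"gripper":255},{"dp":[0,-30,0],"roll":0,"gripper":255},{"dp":[0,-60,0],"roll":0,"gripper":255},{"dp":[0,-78,0],"roll":0,"gripper":255},{"dp":[0,-78,0],"roll":0,"gripper":255},{"dp":[0,-78,0],"roll":0,"gripper":255}]'
python3 - <<'E'
from h import *
p=eyes.capture("wrist"); save(p,"w4"); print(ctrl.sense()["eef_pos"])
E
```

```text
time_s: 7.73
eef_pos: [413.7, 75.9, 98.0]
ee_rot: [-0.5, 0.502, -0.501, 0.497]
force: [-0.3, -0.9, -0.6]
grip_width: 1.002
time_s: 8.57
eef_pos: [418.5, 71.9, 23.4]
ee_rot: [-0.5, 0.5, -0.5, 0.5]
force: [-3.0, -0.2, 9.4]
grip_width: 0.42
time_s: 9.32
eef_pos: [418.4, 72.0, 101.0]
ee_rot: [-0.501, 0.499, -0.499, 0.501]
force: [-0.4, 0.3, -0.7]
grip_width: 0.416
[417.76189027  71.9887401  100.06963397]
```

View pics/w4.png

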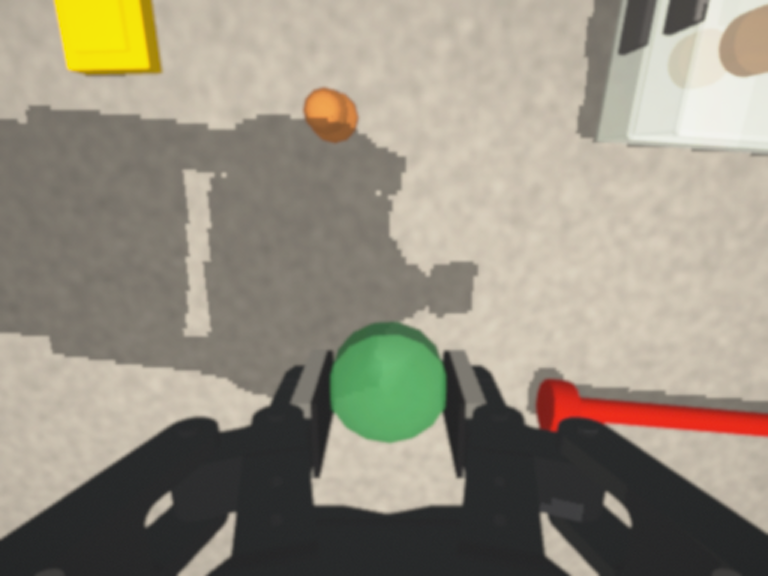

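The round gem is held centred between the pads at (388,382). Carry it to the tray's left spot (587,-166).

```bash
python3 -m crank '[{"dp":[30,0,21],"roll":0,"gripper":255},{"dp":[60,0,42],"roll":0,"gripper":255},{"dp":[90,0,63],"roll":0,"gripper":255},{"dp":[120,0,85],"roll":0,"gripper":255},{"dp":[150,0,106],"roll":0,"gripper":255},{"dp":[180,0,127],"roll":0,"gripper":255},{"dp":[210,0,148],"roll":0,"gripper":255},{"dp":[238,0,169],"roll":0,"gripper":255},{"dp":[238,0,169],"roll":0,"gripper":255},{"dp":[238,0,169],"roll":0,"gripper":255}]'
python3 -m crank '[{"dp":[0,25,0],"roll":0,"gripper":255},{"dp":[0,50,0],"roll":0,"gripper":255},{"dp":[0,64,0],"roll":0,"gripper":255},{"dp":[0,69,0],"roll":0,"gripper":255},{"dp":[0,71,0],"roll":0,"gripper":255},{"dp":[0,71,0],"roll":0,"gripper":255},{"dp":[0,71,0],"roll":0,"gripper":255}]'
python3 -m crank '[{"dp":[0,0,0],"roll":0,"gripper":75},{"dp":[0,0,0],"roll":0,"gripper":75},{"dp":[0,0,0],"roll":0,"gripper":75},{"dp":[0,0,0],"roll":0,"gripper":75},{"dp":[0,-15,0],"roll":0,"gripper":75},{"dp":[0,-45,0],"roll":0,"gripper":75},{"dp":[0,-80,0],"roll":0,"gripper":75},{"dp":[0,-120,0],"roll":0,"gripper":0},{"dp":[0,-151,0],"roll":0,"gripper":0},{"dp":[0,-151,0],"roll":0,"gripper":0}]'
```

```text
time_s: 10.2
eef_pos: [586.6, -166.9, 98.0]
ee_rot: [0.499, -0.5, 0.501, -0.499]
force: [-0.1, 0.6, -0.4]
grip_width: 0.421
time_s: 10.78
eef_pos: [586.5, -164.9, 29.5]
ee_rot: [-0.5, 0.5, -0.5, 0.499]
force: [-2.1, 1.5, 3.2]
grip_width: 0.42
time_s: 11.62
eef_pos: [589.1, -167.0, 187.3]
ee_rot: [-0.501, 0.499, -0.496, 0.504]
force: [0.7, 0.5, 1.5]
grip_width: 1.0
```

```bash
python3 -m crank '[{"dp":[-36,-7,-13],"roll":0,"gripper":0},{"dp":[-72,-14,-26],"roll":0,"gripper":0},{"dp":[-108,-21,-39],"roll":0,"gripper":0},{"dp":[-144,-28,-52],"roll":0,"gripper":0},{"dp":[-180,-35,-65],"roll":0,"gripper":0},{"dp":[-216,-42,-78],"roll":0,"gripper":0},{"dp":[-252,-49,-91],"roll":0,"gripper":0},{"dp":[-288,-56,-104],"roll":0,"gripper":0},{"dp":[-324,-63,-117],"roll":0,"gripper":0},{"dp":[-356,-70,-127],"roll":0,"gripper":0}]'
python3 -m crank '[{"dp":[0,0,0],"roll":0,"gripper":0},{"dp":[0,0,0],"roll":0,"gripper":0},{"dp":[0,0,0],"roll":0,"gripper":0}]'
python3 - <<'E'
from h import *
p=eyes.capture("wrist"); save(p,"w5"); print(ctrl.sense()["eef_pos"])
for b in blobs(p,"g",9)+blobs(p,"r",14): print(*b)
for r in models.spot_point(p,"stack")[:1]+models.spot_point(p,"gem_square")[:4]+models.spot_point(p,"timer")[:1]: print(np.round(r["centre"],1),at(p,r["centre"],0).round(1))
import pickle; pickle.dump(p,open("w5.pkl","wb"))
E
```

```text
time_s: 12.45
eef_pos: [458.7, 191.9, 250.5]
ee_rot: [0.5, -0.5, 0.5, -0.5]
force: [0.7, -0.2, 0.3]
grip_width: 1.005
time_s: 12.7
eef_pos: [460.1, 189.6, 249.9]
ee_rot: [-0.5, 0.5, -0.5, 0.5]
force: [1.1, -0.0, -0.4]
grip_width: 1.002
[460.23525148 189.14283364 249.79571694]
[174.  81.] [367.9 284.3] [367.9 284. ] [32.4 34.1] 70.6 968
[316. 295.] [536.6  19.5] [544.2  22.6] [95.6 28.5] 0.1 711
[367.  113.3] [585.3 249.7   0. ]
[175.3  79. ] [367.4 286.8   0. ]
[104.1  65.1] [289.7 301.3   0. ]
[254.7  72.8] [456.2 293.3   0. ]
[127.1 158.4] [303.  197.3   0. ]
```

View pics/w5.png

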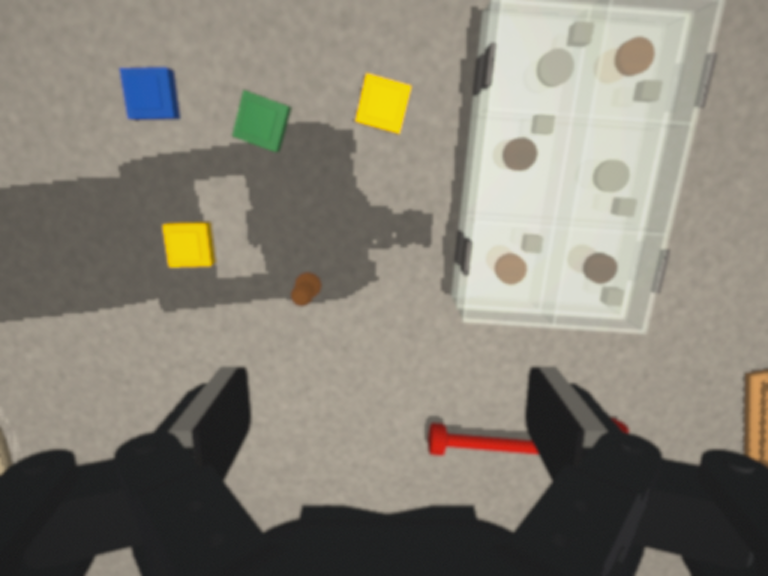

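The green square is at (261,120) in the picture, world (368,285.5), yaw about -0.34, with blue on its left and yellow on its right. I'll use a partial opening. The stack top corners are at (465,322), (647,331) and (490,5).

```bash
python3 -m crank '[{"dp":[-30,30,-25],"roll":0.1,"gripper":75},{"dp":[-60,60,-50],"roll":0.2,"gripper":75},{"dp":[-95.5,80,-75],"roll":0.3,"gripper":75},{"dp":[-95.5,110,-92],"roll":0.34,"gripper":75},{"dp":[-95.5,150,-92],"roll":0.34,"gripper":75},{"dp":[-95.5,180,-92],"roll":0.34,"gripper":75},{"dp":[-95.5,205,-92],"roll":0.34,"gripper":75},{"dp":[-95.5,222,-92],"roll":0.34,"gripper":75},{"dp":[-95.5,228,-92],"roll":0.34,"gripper":75},{"dp":[-95.5,228,-92],"roll":0.34,"gripper":75}]'
python3 -m crank '[{"dp":[0,0,0],"roll":0,"gripper":75},{"dp":[0,0,0],"roll":0,"gripper":255},{"dp":[0,0,0],"roll":0,"gripper":255},{"dp":[0,0,0],"roll":0,"gripper":255},{"dp":[0,0,0],"roll":0,"gripper":255},{"dp":[0,0,0],"roll":0,"gripper":255},{"dp":[0,0,0],"roll":0,"gripper":255},{"dp":[0,0,0],"roll":0,"gripper":255}]' 40
python3 -m crank '[{"dp":[0,-25,0],"roll":0,"gripper":255},{"dp":[0,-50,0],"roll":0,"gripper":255},{"dp":[0,-78,0],"roll":-0.1,"gripper":255},{"dp":[0,-78,0],"roll":-0.2,"gripper":255},{"dp":[0,-78,0],"roll":-0.3,"gripper":255},{"dp":[0,-78,0],"roll":-0.34,"gripper":255},{"dp":[0,-78,0],"roll":-0.34,"gripper":255},{"dp":[0,-78,0],"roll":-0.34,"gripper":255}]'
python3 - <<'E'
from h import *
p=eyes.capture("wrist"); save(p,"w6",1); print(ctrl.sense()["eef_pos"])
import pickle; p=pickle.load(open("w5.pkl","rb"))
for a in [(465,322),(647,331),(490,3),(721,1)]: print(at(p,np.array(a)/1.5,64).round(1))
E
```

```text
time_s: 13.73
eef_pos: [367.8, 284.9, 21.3]
ee_rot: [0.407, -0.409, 0.578, -0.577]
force: [0.1, 0.6, -0.4]
grip_width: 0.706
time_s: 14.4
eef_pos: [368.7, 285.7, 23.5]
ee_rot: [-0.409, 0.407, -0.577, 0.578]
force: [-0.7, -1.8, 5.4]
grip_width: 0.385
time_s: 15.07
eef_pos: [368.1, 285.5, 100.7]
ee_rot: [-0.5, 0.499, -0.5, 0.5]
force: [0.2, 0.3, -0.8]
grip_width: 0.383
[368.03861955 285.49408059 100.59449583]
[514.2 149.1  64. ]
[641.7 142.5  64. ]
[519.6 345.   64. ]
[653. 346.  64.]
```

View pics/w6.png

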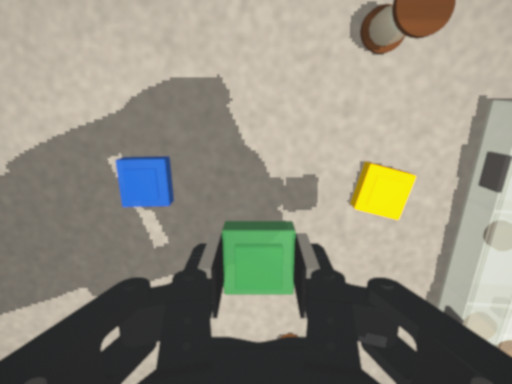

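The square gem is held squarely at (258,258), and the look-alikes are undisturbed. Carry it to (564,-304).

```bash
python3 -m crank '[{"dp":[36,-10,12],"roll":0,"gripper":255},{"dp":[73,-20,24],"roll":0,"gripper":255},{"dp":[110,-20,36],"roll":0,"gripper":255},{"dp":[147,-20,49],"roll":0,"gripper":255},{"dp":[184,-20,61],"roll":0,"gripper":255},{"dp":[221,-20,73],"roll":0,"gripper":255},{"dp":[258,-20,86],"roll":0,"gripper":255},{"dp":[295,-20,98],"roll":0,"gripper":255}]'
python3 -m crank '[{"dp":[36,0,12],"roll":0,"gripper":255},{"dp":[73,0,24],"roll":0,"gripper":255},{"dp":[110,0,36],"roll":0,"gripper":255},{"dp":[147,0,49],"roll":0,"gripper":255},{"dp":[184,0,61],"roll":0,"gripper":255},{"dp":[221,0,73],"roll":0,"gripper":255},{"dp":[258,0,86],"roll":0,"gripper":255},{"dp":[294.5,0,98],"roll":0,"gripper":255},{"dp":[294.5,20,98],"roll":0,"gripper":255},{"dp":[294.5,20,98],"roll":0,"gripper":255}]'
python3 - <<'E'
from h import *
s=ctrl.sense();print(s["eef_pos"],s["grip_width"])
p=eyes.capture("side"); save(p,"s7")
E
```

```text
time_s: 15.78
eef_pos: [466.3, -11.6, 120.5]
ee_rot: [-0.5, 0.499, -0.5, 0.501]
force: [0.5, 0.2, -1.2]
grip_width: 0.389
time_s: 16.62
eef_pos: [562.7, -304.8, 96.7]
ee_rot: [0.499, -0.499, 0.503, -0.499]
force: [0.1, 0.5, -1.7]
grip_width: 0.384
[ 562.6909778  -304.80582925   96.71276581] 0.3839016104061624
```

View pics/s7.png

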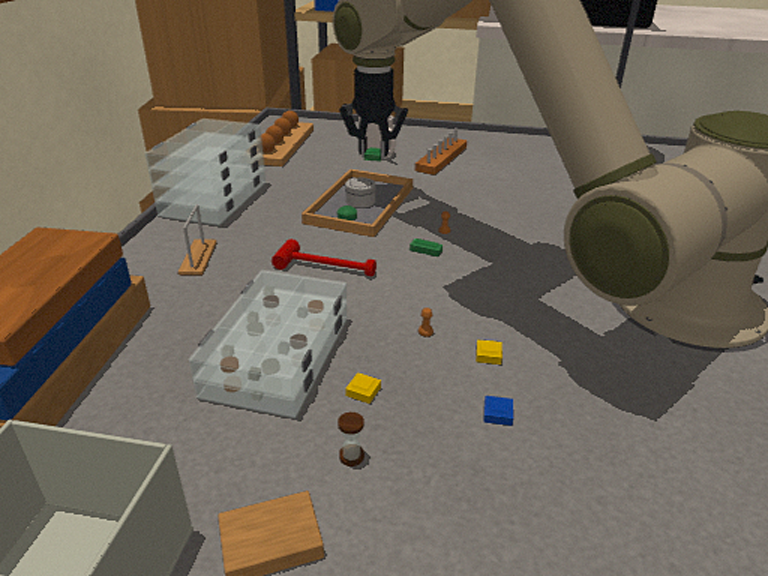

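The tin at (360,190) and round gem at (347,213) stand in the tray, and the mug is just behind the gripper. I'll check the mug's clearance before lowering.

```bash
python3 - <<'E'
from h import *
p=eyes.capture("side")
for a in [(375,158),(397,158),(359,154)]: print(at(p,np.array(a)/1.5,0).round())
p=eyes.capture("wrist"); save(p,"w8",1)
E
```

```text
[ 592. -485.    0.]
[ 542. -497.    0.]
[ 635. -502.    0.]
```

View pics/w8.png

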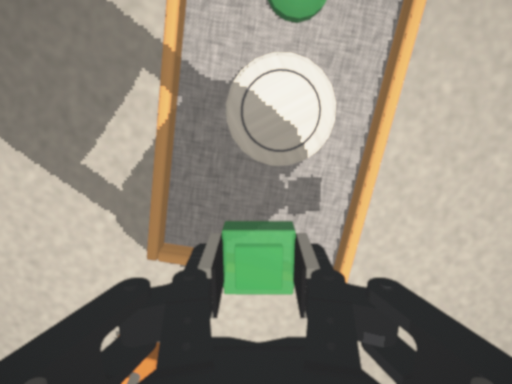

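The mug stands at y≈-485, so it is clear. The tin is centred between the walls at (280,108) and the gem is over its spot. Lower and release.

```bash
python3 -m crank '[{"dp":[0,25,0],"roll":0,"gripper":255},{"dp":[0,50,0],"roll":0,"gripper":255},{"dp":[0,64,0],"roll":0,"gripper":255},{"dp":[0,69,0],"roll":0,"gripper":255},{"dp":[0,71,0],"roll":0,"gripper":255},{"dp":[0,71,0],"roll":0,"gripper":255},{"dp":[0,71,0],"roll":0,"gripper":255}]'
python3 -m crank '[{"dp":[0,0,0],"roll":0,"gripper":75},{"dp":[0,0,0],"roll":0,"gripper":75},{"dp":[0,0,0],"roll":0,"gripper":75},{"dp":[0,0,0],"roll":0,"gripper":75},{"dp":[0,-15,0],"roll":0,"gripper":75},{"dp":[0,-45,0],"roll":0,"gripper":75},{"dp":[0,-80,0],"roll":0,"gripper":75},{"dp":[0,-120,0],"roll":0,"gripper":75},{"dp":[0,-151,0],"roll":0,"gripper":75},{"dp":[0,-151,0],"roll":0,"gripper":75}]'
python3 -m crank '[{"dp":[0,0,0],"roll":0,"gripper":75},{"dp":[0,0,0],"roll":0,"gripper":75}]'
python3 - <<'E'
from h import *
p=eyes.capture("wrist"); save(p,"w9",1); print(ctrl.sense()["eef_pos"])
C=np.array([575.5,-235]);a=np.radians(-9.3);M=np.array([[np.cos(a),np.sin(a)],[-np.sin(a),np.cos(a)]])
for b in blobs(p,"g",15): print(*b, "tray", M@(b[1]-C))
for l in ["tin","gem_round","gem_square","tray"]:
  for r in models.spot_point(p,l)[:1]: q=at(p,r["centre"],6 if l!="tray" else 0)[:2]; print(l,q.round(1),(M@(q-C)).round(1))
E
```

```text
time_s: 17.35
eef_pos: [564.7, -304.2, 30.9]
ee_rot: [-0.5, 0.5, -0.499, 0.501]
force: [-0.0, -0.7, 0.4]
grip_width: 0.386
time_s: 18.18
eef_pos: [565.9, -305.4, 187.9]
ee_rot: [-0.5, 0.5, -0.496, 0.504]
force: [0.5, -1.0, 1.5]
grip_width: 0.704
time_s: 18.35
eef_pos: [563.7, -303.8, 179.4]
ee_rot: [0.5, -0.5, 0.501, -0.5]
force: [0.3, -0.4, -0.8]
grip_width: 0.706
[ 563.5390872  -303.70161075  178.83743822]
[286.  20.] [ 586.6 -167. ] [ 586.5 -168.5] [31.7 36.1] 90.0 1631 tray [-3.49854761e-02  6.88999872e+01]
[259. 183.] [ 564.7 -305.2] [ 564.8 -305.5] [33.1 34. ] 0.0 1255 tray [  0.68656052 -71.02260263]
tin [ 576.1 -238.2] [ 1.1 -3.1]
gem_round [ 585.3 -166. ] [-1.5 69.7]
gem_square [ 565.1 -304. ] [  0.9 -69.8]
```

All three are within about 3 mm. Now the oblong at (423.7,-75.5), gripped lengthwise with roll 0.225.

```bash
python3 -m crank '[{"dp":[-28,5,-17],"roll":0,"gripper":0},{"dp":[-57,10,-35],"roll":0,"gripper":0},{"dp":[-85,20,-52],"roll":0,"gripper":0},{"dp":[-114,30,-70],"roll":0,"gripper":0},{"dp":[-142,40,-87],"roll":0,"gripper":0},{"dp":[-171,50,-105],"roll":0,"gripper":0},{"dp":[-200,60,-122],"roll":0.1,"gripper":0},{"dp":[-228.5,80,-140.3],"roll":0.2,"gripper":0},{"dp":[-228.5,80,-140.3],"roll":0.225,"gripper":0},{"dp":[-228.5,80,-140.3],"roll":0.225,"gripper":0}]'
python3 -m crank '[{"dp":[0,25,0],"roll":0,"gripper":0},{"dp":[0,50,0],"roll":0,"gripper":0},{"dp":[0,70,0],"roll":0,"gripper":0},{"dp":[0,80,0],"roll":0,"gripper":0},{"dp":[0,80,0],"roll":0,"gripper":0},{"dp":[0,80,0],"roll":0,"gripper":255},{"dp":[0,80,0],"roll":0,"gripper":255},{"dp":[0,80,0],"roll":0,"gripper":255},{"dp":[0,80,0],"roll":0,"gripper":255},{"dp":[0,80,0],"roll":0,"gripper":255}]' 40
python3 -m crank '[{"dp":[0,0,0],"roll":0,"gripper":255},{"dp":[0,0,0],"roll":0,"gripper":255},{"dp":[0,0,0],"roll":0,"gripper":255},{"dp":[0,-30,0],"roll":0,"gripper":255},{"dp":[0,-60,0],"roll":-0.1,"gripper":255},{"dp":[0,-90,0],"roll":-0.2,"gripper":255},{"dp":[0,-100,0],"roll":-0.225,"gripper":255},{"dp":[0,-100,0],"roll":-0.225,"gripper":255},{"dp":[0,-100,0],"roll":-0.225,"gripper":255}]'
python3 - <<'E'
from h import *
p=eyes.capture("wrist"); save(p,"w10",1); print(ctrl.sense()["eef_pos"])
for b in blobs(p,"g",115): print(*b)
for b in blobs(p,"r",14): print(*b)
E
```

```text
time_s: 19.43
eef_pos: [422.7, -74.2, 99.6]
ee_rot: [0.441, -0.441, 0.553, -0.552]
force: [0.6, -0.9, 0.4]
grip_width: 1.0
time_s: 20.27
eef_pos: [424.5, -76.0, 21.5]
ee_rot: [-0.441, 0.44, -0.552, 0.554]
force: [-0.7, 0.5, 5.8]
grip_width: 0.616
time_s: 21.02
eef_pos: [423.8, -75.6, 120.6]
ee_rot: [-0.5, 0.5, -0.5, 0.501]
force: [-0.8, 0.0, -0.2]
grip_width: 0.617
[423.37795885 -75.38551809 119.81012498]
[258. 258.] [424.1 -71.1] [424.2 -71.3] [26.1 52.1] 89.9 6102
[456. 294.] [515.7 -89.5] [516.1 -89.3] [10.1 24.9] 52.2 875
[425.  67.] [537.6  18.7] [545.8  21.6] [ 26.3 104.9] 89.2 3299
```

View pics/w10.png

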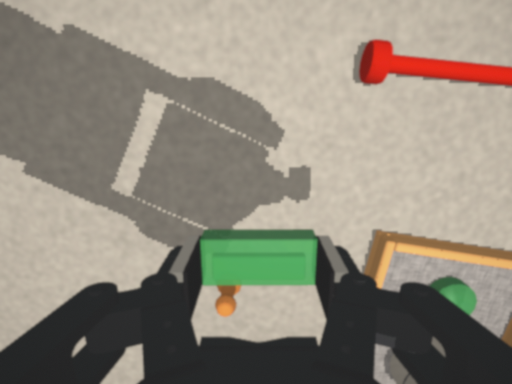

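The oblong is held level and centred at (258,258). Place it on the tin.

```bash
python3 -m crank '[{"dp":[26,-5,25],"roll":0,"gripper":255},{"dp":[53,-5,50],"roll":0,"gripper":255},{"dp":[80,-5,76],"roll":0,"gripper":255},{"dp":[107,-5,101],"roll":0,"gripper":255},{"dp":[134,-5,127],"roll":0,"gripper":255},{"dp":[160.5,-5,152],"roll":0,"gripper":255},{"dp":[160.5,0,152],"roll":0,"gripper":255},{"dp":[160.5,20,152],"roll":0,"gripper":255},{"dp":[160.5,35,152],"roll":0,"gripper":255},{"dp":[160.5,35,152],"roll":0,"gripper":255}]'
python3 -m crank '[{"dp":[0,8,0],"roll":0,"gripper":255},{"dp":[0,14,0],"roll":0,"gripper":255},{"dp":[0,17,0],"roll":0,"gripper":255},{"dp":[0,18,0],"roll":0,"gripper":255},{"dp":[0,18,0],"roll":0,"gripper":255},{"dp":[0,18,0],"roll":0,"gripper":255}]'
python3 -m crank '[{"dp":[0,0,0],"roll":0,"gripper":40},{"dp":[0,0,0],"roll":0,"gripper":40},{"dp":[0,0,0],"roll":0,"gripper":40},{"dp":[0,0,0],"roll":0,"gripper":40},{"dp":[0,-10,0],"roll":0,"gripper":40},{"dp":[0,-30,0],"roll":0,"gripper":40},{"dp":[0,-65,0],"roll":0,"gripper":40},{"dp":[0,-105,0],"roll":0,"gripper":40},{"dp":[0,-133,0],"roll":0,"gripper":40},{"dp":[0,-133,0],"roll":0,"gripper":40}]'
python3 -m crank '[{"dp":[0,0,0],"roll":0,"gripper":40},{"dp":[0,0,0],"roll":0,"gripper":40}]'
python3 - <<'E'
from h import *
p=eyes.capture("wrist"); save(p,"w11",1); print(ctrl.sense()["eef_pos"])
for b in blobs(p,"g",57)+blobs(p,"r",14): print(*b)
E
```

```text
time_s: 21.9
eef_pos: [573.7, -234.8, 80.3]
ee_rot: [0.499, -0.5, 0.503, -0.497]
force: [-0.9, -0.3, -0.8]
grip_width: 0.62
time_s: 22.4
eef_pos: [575.8, -236.1, 67.6]
ee_rot: [-0.5, 0.5, -0.5, 0.5]
force: [0.8, 0.1, 0.1]
grip_width: 0.619
time_s: 23.23
eef_pos: [577.5, -237.0, 208.0]
ee_rot: [-0.501, 0.499, -0.496, 0.504]
force: [0.5, 0.2, 1.1]
grip_width: 0.843
time_s: 23.4
eef_pos: [575.4, -235.8, 199.8]
ee_rot: [0.5, -0.5, 0.5, -0.5]
force: [-0.1, 0.8, -0.4]
grip_width: 0.841
[ 575.22252527 -235.73609121  199.11610213]
[270. 104.] [ 585.1 -165.2] [ 585.1 -165.2] [30.9 30.4] 0.0 1207
[259. 187.] [ 575.9 -235.4] [ 576.  -235.5] [52.4 24.4] 0.0 1568
[248. 240.] [ 566.5 -285.4] [ 566.2 -285.4] [27.4 29.9] 0.1 926
```

View pics/w11.png

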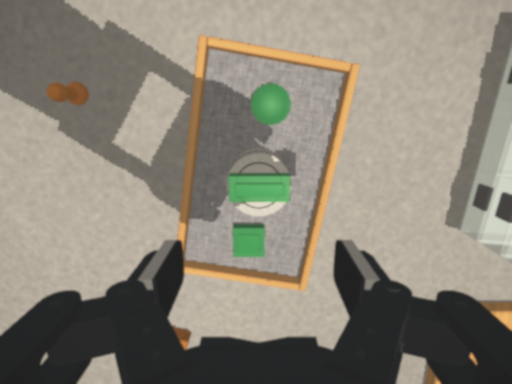

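The tray display looks right: round (270,104), oblong on the tin (259,187), square (248,240). Now the mallet: I'll grip near its balance point at (611,11), with the jaws across the handle.

```bash
python3 -m crank '[{"dp":[-34,0,5],"roll":-0.12,"gripper":75},{"dp":[-68,0,10],"roll":-0.24,"gripper":75},{"dp":[-102,0,15],"roll":-0.36,"gripper":75},{"dp":[-136,0,20],"roll":-0.48,"gripper":75},{"dp":[-170,0,25],"roll":-0.6,"gripper":75},{"dp":[-204,0,30],"roll":-0.72,"gripper":75},{"dp":[-230,0,35],"roll":-0.84,"gripper":75},{"dp":[-247,0,35.3],"roll":-0.96,"gripper":75},{"dp":[-247,0,35.3],"roll":-1.08,"gripper":75},{"dp":[-247,0,35.3],"roll":-1.2,"gripper":75}]'
python3 -m crank '[{"dp":[0,20,0],"roll":-0.1,"gripper":75},{"dp":[0,40,0],"roll":-0.2,"gripper":75},{"dp":[0,60,0],"roll":-0.278,"gripper":75},{"dp":[0,60,0],"roll":-0.278,"gripper":75},{"dp":[0,60,0],"roll":-0.278,"gripper":75},{"dp":[0,60,0],"roll":-0.278,"gripper":75}]'
python3 - <<'E'
from h import *
p=eyes.capture("wrist"); save(p,"w12",1); s=ctrl.sense(); print(s["eef_pos"],s["ee_rot"],s["joints"])
for b in blobs(p,"r",14): print(*b)
for r in models.spot_point(p,"mallet")[:1]: print(at(p,r["centre"],0),at(p,r["centre"],14))
print(proj(p,[611,11.2,14]))
E
```

```text
time_s: 24.28
eef_pos: [610.5, 12.4, 198.8]
ee_rot: [-0.695, 0.696, -0.129, 0.127]
force: [-0.0, -0.2, -0.4]
grip_width: 0.706
time_s: 24.78
eef_pos: [611.3, 10.9, 141.0]
ee_rot: [-0.706, 0.706, -0.033, 0.034]
force: [0.7, -1.2, 0.8]
grip_width: 0.704
[611.48992406  10.90368074 141.41830292] [-0.70624902  0.70637989 -0.03289329  0.03402645] [-1.73503671e-01  6.00549248e-01  1.36447287e+00  1.95595030e-05
  1.17495746e+00 -1.64963333e+00]
[259. 166.] [593.8  13.3] [580.4  14.5] [ 60.8 170.4] 84.6 5141
[582.57434389  13.97920156   0.        ] [580.38753529  14.16894365  14.        ]
[np.float64(258.6272834488787), np.float64(191.9715996856252)]
```

View pics/w12.png

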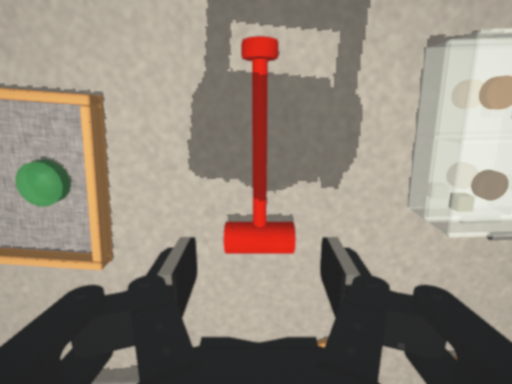

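The mallet is as measured, centre (580.4,14.4), with its handle vertical in view and aligned with the jaws. Grip, lift and turn.

```bash
python3 -m crank '[{"dp":[0,30,0],"roll":0,"gripper":75},{"dp":[0,60,0],"roll":0,"gripper":75},{"dp":[0,90,0],"roll":0,"gripper":75},{"dp":[0,108,0],"roll":0,"gripper":75},{"dp":[0,115,0],"roll":0,"gripper":75},{"dp":[0,116,0],"roll":0,"gripper":75},{"dp":[0,116,0],"roll":0,"gripper":75}]' 60
python3 -m crank '[{"dp":[0,0,0],"roll":0,"gripper":255},{"dp":[0,0,0],"roll":0,"gripper":255},{"dp":[0,0,0],"roll":0,"gripper":255},{"dp":[0,0,0],"roll":0,"gripper":255},{"dp":[0,0,0],"roll":0,"gripper":255},{"dp":[0,0,0],"roll":0,"gripper":255},{"dp":[0,0,0],"roll":0,"gripper":255},{"dp":[0,0,0],"roll":0,"gripper":255},{"dp":[0,0,0],"roll":0,"gripper":255}]' 60
python3 -m crank '[{"dp":[0,-15,0],"roll":0,"gripper":255},{"dp":[0,-40,0],"roll":0,"gripper":255},{"dp":[0,-70,0],"roll":0,"gripper":255},{"dp":[0,-100,0],"roll":0,"gripper":255},{"dp":[0,-130,0],"roll":0.1,"gripper":255},{"dp":[0,-146,0],"roll":0.2,"gripper":255},{"dp":[0,-146,0],"roll":0.3,"gripper":255},{"dp":[0,-146,0],"roll":0.4,"gripper":255},{"dp":[0,-146,0],"roll":0.5,"gripper":255},{"dp":[0,-146,0],"roll":0.6,"gripper":255}]'
python3 -m crank '[{"dp":[0,0,0],"roll":0.1,"gripper":255},{"dp":[0,0,0],"roll":0.2,"gripper":255},{"dp":[0,0,0],"roll":0.3,"gripper":255},{"dp":[0,0,0],"roll":0.4,"gripper":255},{"dp":[0,0,0],"roll":0.5,"gripper":255},{"dp":[0,0,0],"roll":0.6,"gripper":255},{"dp":[0,0,0],"roll":0.7,"gripper":255},{"dp":[0,0,0],"roll":0.8,"gripper":255},{"dp":[0,0,0],"roll":0.878,"gripper":255},{"dp":[0,0,0],"roll":0.878,"gripper":255}]'
```

```text
time_s: 25.47
eef_pos: [611.7, 10.8, 25.5]
ee_rot: [-0.706, 0.706, -0.032, 0.034]
force: [-0.2, 0.5, 0.6]
grip_width: 0.703
time_s: 26.22
eef_pos: [611.4, 11.0, 25.2]
ee_rot: [-0.706, 0.706, -0.032, 0.033]
force: [-1.7, 0.8, 4.6]
grip_width: 0.112
time_s: 27.05
eef_pos: [610.9, 11.0, 170.3]
ee_rot: [-0.664, 0.665, -0.242, 0.242]
force: [0.2, 0.7, -0.5]
grip_width: 0.114
time_s: 27.88
eef_pos: [610.9, 11.0, 170.2]
ee_rot: [0.499, -0.499, 0.501, -0.501]
force: [-1.0, -0.7, -0.1]
grip_width: 0.112
```

```bash
python3 -m crank '[{"dp":[-30,0,-4],"roll":0.01,"gripper":255},{"dp":[-65,0,-9],"roll":0.02,"gripper":255},{"dp":[-100,0,-14],"roll":0.03,"gripper":255},{"dp":[-135,0,-19],"roll":0.04,"gripper":255},{"dp":[-170,0,-24],"roll":0.04,"gripper":255},{"dp":[-205,0,-29],"roll":0.04,"gripper":255},{"dp":[-205,0,-29],"roll":0.04,"gripper":255},{"dp":[-205,0,-29],"roll":0.04,"gripper":255},{"dp":[-205,0,-29],"roll":0.04,"gripper":255}]'
python3 - <<'E'
from h import *
p=eyes.capture("wrist"); save(p,"w13",1.5); s=ctrl.sense(); print(s["eef_pos"],s["grip_width"])
import pickle; pickle.dump(p,open("w13.pkl","wb"))
for r in models.spot_point(p,"stack")[:1]: print(r["confidence"],at(p,r["centre"],0))
for x in (-65,65):
  for y in (-105,105):
    a=-.04; print(x,y,np.round(np.array(proj(p,[583.5+x*np.cos(a)-y*np.sin(a),247+x*np.sin(a)+y*np.cos(a),64]))*1.5))
E
```

```text
time_s: 28.63
eef_pos: [582.1, 215.6, 170.2]
ee_rot: [-0.49, 0.49, -0.509, 0.51]
force: [-0.5, 0.5, 0.1]
grip_width: 0.113
[582.21601642 215.0826597  170.21270761] 0.11692240958885669
-65 -105 [269. 428.]
-65 105 [235.  -6.]
65 -105 [505. 428.]
65 105 [540.  -5.]
```

View pics/w13.png

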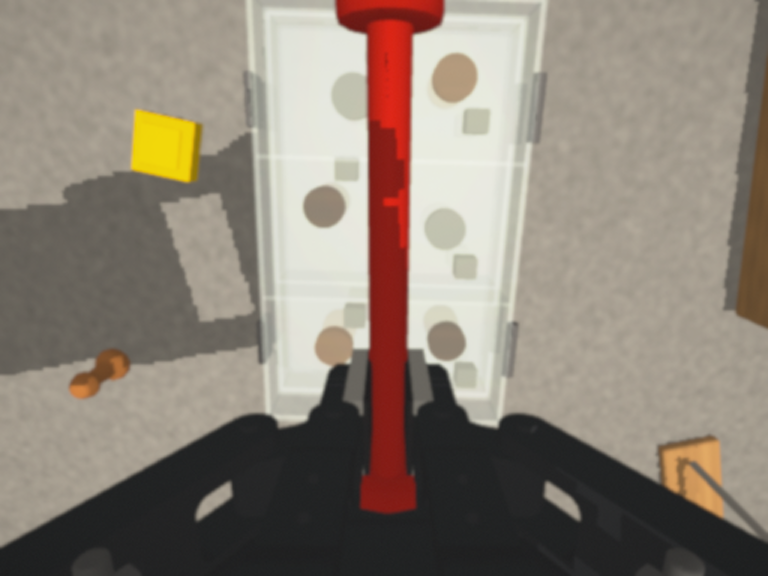

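The mallet is held along the stack with the pommel at the top (390,12) and the head at the gripper side. The stack edges, at (248,3)–(273,418) and (545,3)–(500,425), match my prediction to within a few mm, so I'll shift x by +1.5 and lower.

```bash
python3 -m crank '[{"dp":[0,20,1.5],"roll":0.01,"gripper":255},{"dp":[0,45,1.5],"roll":0.01,"gripper":255},{"dp":[0,65,1.5],"roll":0.01,"gripper":255},{"dp":[0,74,1.5],"roll":0.01,"gripper":255},{"dp":[0,78,1.5],"roll":0.01,"gripper":255},{"dp":[0,81,1.5],"roll":0.01,"gripper":255},{"dp":[0,81,1.5],"roll":0.01,"gripper":255},{"dp":[0,81,1.5],"roll":0.01,"gripper":255}]'
python3 -m crank '[{"dp":[0,0,0],"roll":0,"gripper":150},{"dp":[0,0,0],"roll":0,"gripper":150},{"dp":[0,0,0],"roll":0,"gripper":150},{"dp":[0,0,0],"roll":0,"gripper":150},{"dp":[0,-10,0],"roll":0,"gripper":150},{"dp":[0,-30,0],"roll":0,"gripper":150},{"dp":[0,-65,0],"roll":0,"gripper":150},{"dp":[0,-100,0],"roll":0,"gripper":150},{"dp":[0,-130,0],"roll":0,"gripper":150},{"dp":[0,-160,0],"roll":0,"gripper":150}]'
python3 -m crank '[{"dp":[0,0,0],"roll":0,"gripper":150},{"dp":[0,0,0],"roll":0,"gripper":150},{"dp":[0,0,0],"roll":0,"gripper":150}]'
python3 - <<'E'
from h import *
p=eyes.capture("wrist"); save(p,"w14",1.5); s=ctrl.sense(); print(s["eef_pos"],s["force"])
for b in blobs(p,"r",78): print(*b)
for r in models.spot_point(p,"stack")[:1]: print(r["confidence"],at(p,r["centre"],0))
for x,y in [(-65,-105),(65,-105),(65,105),(-65,105)]:
    a=-.045; print(x,y,np.round(np.array(proj(p,[585+x*np.cos(a)-y*np.sin(a),247+x*np.sin(a)+y*np.cos(a),64]))*1.5))
for n in ("scene","side"):
  p=eyes.capture(n)
  for l in ("pawn_a","timer"):
    for r in models.spot_point(p,l)[:2]: print(n,l,round(r["confidence"],2),at(p,r["centre"],0).round()[:2])
E
```

```text
time_s: 29.4
eef_pos: [584.1, 215.9, 90.4]
ee_rot: [-0.488, 0.487, -0.512, 0.513]
force: [0.4, 0.5, -0.2]
grip_width: 0.11
time_s: 30.23
eef_pos: [583.3, 215.9, 252.2]
ee_rot: [-0.488, 0.487, -0.512, 0.513]
force: [-0.6, 0.8, -0.4]
grip_width: 0.412
time_s: 30.48
eef_pos: [583.2, 215.9, 248.8]
ee_rot: [0.487, -0.488, 0.513, -0.512]
force: [0.0, -0.3, -0.9]
grip_width: 0.411
[583.06375618 215.84486484 248.20480197] [-0.08343576  0.33371062 -0.65938915]
[260. 161.] [585.3 231.5] [586.1 247.8] [168.9  59.2] 87.2 3405
0.88 [584.88680122 249.69104735   0.        ]
-65 -105 [297. 367.]
65 -105 [480. 366.]
65 105 [497.  39.]
-65 105 [276.  40.]
scene pawn_a 0.61 [384. 168.]
scene pawn_a 0.42 [ 390. -160.]
scene timer 0.57 [456. 399.]
scene timer 0.54 [565. 308.]
side pawn_a 0.71 [394. 155.]
side pawn_a 0.59 [ 397. -152.]
side timer 0.76 [451. 392.]
```

View pics/w14.png

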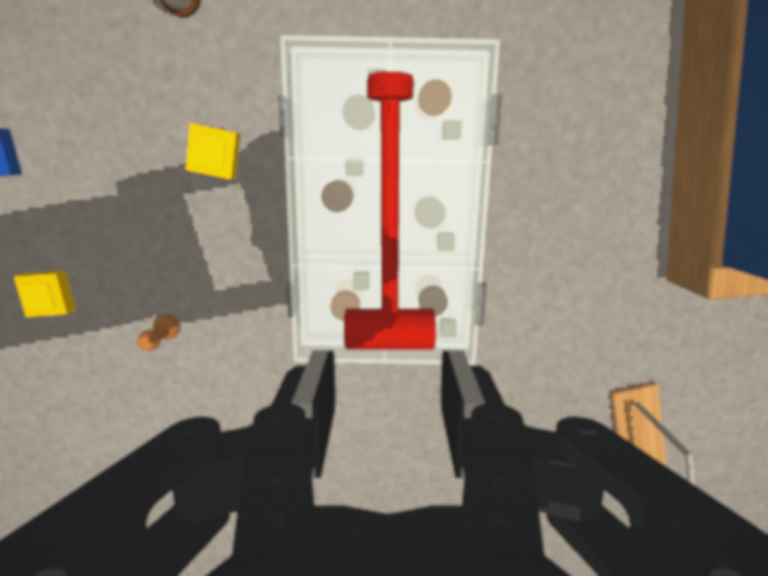

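The mallet lies centred on the stack, head (390,328) and pommel (390,86), measured at (586,248) against a stack centre of about (585,248). The bystanders read as at the start, so I'm handing in.

```bash
python3 - <<'E'
from h import *
print(ctrl.finish_job())
E
```

```text
the job is handed in; nothing more can be done
None
```

The prize display is laid out and the job is handed in, at about 31 s of the 120 s allowed. The hand-in call gives no verdict.

**Last checks**
- **Tray:** the tin was about 1–3 mm off the tray's centre. The round gem was at about +69 mm and the square gem at about -70 mm along the long centre line, each within 2 mm of that line.
- **Oblong gem:** it lay flat on the lid, 1–3 mm from the tin's centre.
- **Mallet:** it lay on the stack about 1–2 mm from the centre and aligned to within a few hundredths of a radian. Its head faces the robot's right.
- **Bystanders:** the pawns and timer read within about 10 mm of where the same cameras first saw them, and none had fallen. That spread is detector noise and is under the 20 mm limit.

**What disagreed:** camera estimates of the tray's centre differed by about 2 mm in the wrist views, and up to about 5 mm in the side and scene views. Estimates of the stack's centre differed by about 3 mm. I used values in between. One low-confidence timer detection at (565,308), on the stack, was false, and I ignored it.

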